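# Push the carton past the post into its bay

### The job

Push the long cardboard carton along the worktop with the fingertips, one end and then the other, to angle it past the steel post and into the wooden bay, until it lies between the two end stops with its long side against the back rail. Only push it: never lift it, pick it up or tip it over. Leave the tomato, lime, tin and salt shaker round it where they are.

Things in the scene. Friction and masses are not known exactly. Their poses are not given: they have to be found in the camera images.
- carton: closed rigid cardboard carton for a roll of baking paper, 230 mm long (its y axis), 42 mm wide (x) and 42 mm high, about 0.3 kg, loose, slides and pivots on the worktop when pushed; origin at the centre of its underside; either way round is fine
- bay: low U-shaped wooden holder fixed to the worktop, open to the robot, no floor: back rail 286 mm long, 14 thick, 36 high; end stops 14 mm thick stick out 32 mm from its front face, 258 mm clear between them. Origin at worktop level, middle of the rail's front face; x points away from the robot through the rail, y along it. A seated carton has its centre at x = -0.021 here, its y axis along the rail
- post: fixed upright steel post, 16 mm in diameter, 45 mm high, origin at the middle of its foot. It stands 134 mm in front of the rail and 98 mm to the left or right of its middle, so a carton pushed straight in catches on it; at the other of these two places is a flat dark plug, no obstacle
- tomato: red tomato, 60 mm, bystander, origin underneath
- tin: short round food tin, 75 mm in diameter, 58 mm high, bystander, origin underneath
- mill: salt shaker, 44 mm in diameter, 90 mm high, bystander, origin underneath
- lime: green lime, 55 x 46 x 46 mm, bystander, origin underneath

How it is judged:
By the outcome, as a careful person would: the job done as asked, in the order asked, and still so for the second after the job is handed in, with the robot touching nothing.
It also fails if it takes over 67 s, if anything falls off the work surface, if the arm or the gripper's body presses on something with over 40 N, if the wrist force passes 120 N, or if a joint passes its speed limit or range.

### The arm

A 7-joint arm with a two-finger parallel gripper is mounted at the origin on a cart in front of the work surface, level with it; the furniture and walls round the work are solid. World frame = base frame: x ahead of the robot, y to its left, z up, the work surface at z = 0. Lengths are in m, angles in degrees, forces in N, time in s.
With the tool pointing down it reaches from about 0.425 to 0.875 m from the base axis. Payload 4.7 kg.
Tool frame: the origin (TCP) lies at the very end of the fingers, on their centre line; the grasp point (between the pads) lies 19 mm behind it; z points along the fingers, y is the line along which they close (so a half turn about z gives the same grasp; the last joint's range is limited). The gripper opens to 87 mm and grips with 3 to 60 N. Pads are 19 mm wide; open, the fingers measure 117 mm over their backs; the gripper's body (75 mm by 190 mm) begins 51 mm behind the grasp point.
Start: joints at [71.683, 18.392, -4.016, 83.108, 1.295, 78.541, -3.26], TCP at [0.213, -0.614, 0.223] pointing down, gripper open.
Joint ranges: [-163.93, 163.93], [-17.29, 119.83], [-79.2, 71.16], [3.27, 140.29], [-89.18, 269.18], [5.43, 117.66], [-154.24, 154.24]. Speed limits (degrees/s): [147.25, 147.25, 180, 180, 180, 180, 180].

### API

Orientations are given as [roll, pitch, yaw] about the fixed x, y, z axes, in that order (R = Rz(yaw) Ry(pitch) Rx(roll)).
In Python, from cell import get_obs, read_camera, sign_off, silhouettes gives the robot as it stands.
- The arm moves only by the tool play_rows, never from a script. Its argument "steps" is a list that holds one entry, the list of rows, each a list of 7 numbers: the shift along the tool's x, y, z in m, then the turn, a rotation vector about the tool's x, y, z in rad, then the finger opening in m, from 0 to 0.087. A call has 1 to 12 rows; each row shifts and turns the commanded pose from where the row before left it, along the tool's axes as they then stand; what a row does not reach is not made up. A row lasts 1/10 s, in which the tool goes at most 50 mm and 8.59 degrees, less where a joint would pass 70% of its speed; a pose out of reach is approached as far as the arm can. A call is refused whole if a number of a shift passes 0.05 or a number of a turn 0.15, either way. A call with a gripper value outside its range is refused whole. The fingers move at their own pace and stop on an object; "force" is the grip in N (left out, the last holds). Time passes only in rows, so rows that do not move let the fingers close. It gives the time, the measured TCP pose, the force, the opening and the grip force at its end, in the units of the state.
- get_obs(): the state, without advancing time (a new reading comes with each control period).
- read_camera(name): name is "side" or "top"; returns a dict with "frame" (420x560x3 uint8, red, green, blue), "intrinsics" (3x3 intrinsics, pixels), "k1" (the pictures are not rectified: a ray, as slopes to the right and down, at radius r is drawn at 1 + k1 r^2 times it, then the intrinsics apply), "view" (4x4, takes a point from world to camera coordinates). Camera axes: x right, y up, looking along -z (the intrinsics and any distortion apply to the point x, -y, -z); pixel columns grow to the right and rows downward; lengths in m; the calibration is good to about 2 mm. A picture is of the moment at which its call begins. There is no depth.
- sign_off(): hands the job in; it is judged then, once.
Trained networks look in the newest picture that a camera, given by its name, has taken for a name from the list of things; names that differ only in an ending like _2 or _b are one class to them, and where a whole thing is asked for, a point or a joint stands for the part that bears it (a point fixed in the world has none). Each returns a list of dicts, best first, with "p" (0 to 1); they miss things now and then, are a little off and sometimes report something else, mostly with a low value. They report only what shows in the picture. A call takes as long as a camera call.
- silhouettes(camera, name): "pixels" (420x560 bool, what is visible of it) and "extent" ([left, top, right, bottom] in pixels, round what is visible of it).
The state is a dict: "time_s": time; "qpos": joint angles; "joint_velocities": joint speeds; "effort": joint torques, N m; "tool_pos": TCP position; "tool_rot": TCP orientation; "force": force on the tool from outside, world axes, zero at the start; "wrist_torque": the same for the moment, N m; "grip_width": finger opening in m; "grasp_force": force on a finger pad.
Only numpy, scipy, OpenCV 4.12 (cv2) and the standard library are available. Lean on these libraries where they do the work, as an engineer would, in place of code of your own. Each camera call takes 0.05 s, during which the arm holds its last target. There are 200 camera calls.

## Working session

There is one attempt and no reset: what is moved stays moved. The work goes in short steps, Python scripts to look and compute and a tool call to move; the robot and the scene stay as the last step left them, time stands still between calls to the robot, and variables do not carry over. Pictures are saved under pics/ and viewed, at most 10 in all, crops included, and the job is handed in when it is done.

Besides the shell and the picture viewer there is one more tool, called after "Request:" as name(argument=value, ...) on one line, values as JSON. play_rows: Moves the arm, as the interface text tells. Its arguments: {"type":"object","properties":{"steps":{"type":"array","items":{"type":"array","items":{"type":"array","items":{"type":"number"}}}},"force":{"type":"number"}},"required":["steps"]}

```bash
mkdir -p pics; cat > h.py <<'E'
import numpy as np, cv2
from cell import get_obs, read_camera, sign_off, silhouettes
def ray(c,u,v):
    K=np.array(c["intrinsics"]);d=np.array([c["k1"],0,0,0,0.])
    p=cv2.undistortPoints(np.array([[[u,v]]],float),K,d)[0,0]
    V=np.array(c["view"]);R=V[:3,:3]
    return -R.T@V[:3,3], R.T@np.array([p[0],-p[1],-1])
def at(c,u,v,z):
    o,r=ray(c,u,v); return (o+r*(z-o[2])/r[2])[:2]
def proj(c,P):
    V=np.array(c["view"]);q=V[:3,:3]@np.array(P)+V[:3,3]
    x,y=q[0]/-q[2],-q[1]/-q[2];s=1+c["k1"]*(x*x+y*y);K=np.array(c["intrinsics"])
    return (K@[x*s,y*s,1])[:2]
def rect(c,pix,z):
    # min-area rect of mask mapped to plane z
    cs=max(cv2.findContours(pix.astype(np.uint8),0,1)[0],key=cv2.contourArea)[:,0]
    w=np.array([at(c,u,v,z) for u,v in cs],np.float32)
    return cv2.minAreaRect(w*1000),cv2.boxPoints(cv2.minAreaRect(w*1000))
E
python3 - <<'E'
from h import *
o=get_obs();print({k:np.round(o[k],3) for k in("time_s","tool_pos","tool_rot","force","grip_width")})
for n in("top","side"):
    c=read_camera(n);cv2.imwrite(f"pics/{n}0.png",c["frame"][...,::-1])
    print(n,"cam at",np.round(ray(c,280,210)[0],2))
    for k,z in(("carton",.042),("bay",.036),("post",.045),("tomato",.03),("tin",.058),("mill",.09),("lime",.023)):
        for r in silhouettes(n,k)[:2]:
            if r["p"]<.3: continue
            b,bp=rect(c,r["pixels"],z)
            print(k,round(r["p"],2),np.round(r["extent"]),"ctr",np.round(b[0]),"size",np.round(b[1]),round(b[2]),np.round(bp).astype(int).tolist() if k in("carton","bay") else "")
E
```

```text
{'time_s': np.float64(0.0), 'tool_pos': array([ 0.213, -0.614,  0.221]), 'tool_rot': array([-1.7989e+02,  5.0000e-03,  1.9126e+01]), 'force': array([ 0.243,  0.692, -0.034]), 'grip_width': np.float64(0.087)}
top cam at [ 0.4  -0.03  1.18]
carton 0.6 [207. 218. 301. 246.] ctr [486.  21.] size [232.  44.] 83 [[450, -91], [493, -96], [521, 133], [478, 139]]
bay 0.79 [205. 142. 321. 163.] ctr [680.   1.] size [284.  48.] 88 [[651, -140], [699, -142], [708, 142], [660, 143]]
post 0.44 [298. 200. 306. 208.] ctr [550. -91.] size [14. 17.] 89 
tomato 0.68 [396. 236. 419. 256.] ctr [ 447. -338.] size [56. 57.] 43 
tin 0.95 [374. 172. 411. 203.] ctr [ 589. -305.] size [85. 75.] 89 
mill 0.65 [136. 166. 156. 180.] ctr [629. 273.] size [51. 38.] 64 
lime 0.56 [132. 219. 154. 237.] ctr [500. 294.] size [44. 49.] 45 
lime 0.32 [390. 232. 419. 256.] ctr [ 447. -340.] size [56. 58.] 43 
side cam at [-0.08 -0.48  1.24]
carton 0.69 [216. 188. 286. 249.] ctr [477.  14.] size [246.  56.] 83 [[434, -105], [491, -111], [520, 133], [464, 139]]
bay 0.88 [252. 154. 342. 214.] ctr [671.  -3.] size [292.  64.] 88 [[634, -148], [697, -150], [708, 142], [644, 144]]
post 0.38 [294. 220. 303. 230.] ctr [ 539. -102.] size [35. 14.] 35 
tomato 0.64 [342. 292. 363. 306.] ctr [ 455. -337.] size [33. 55.] 16 
tin 0.74 [359. 238. 388. 270.] ctr [ 576. -315.] size [102.  75.] 15 
tin 0.72 [295. 220. 302. 229.] ctr [ 534. -106.] size [32. 13.] 28 
mill 0.56 [206. 129. 218. 151.] ctr [612. 255.] size [87. 38.] 41 
lime 0.72 [169. 168. 188. 181.] ctr [498. 296.] size [53. 47.] 20
```

View pics/top0.png

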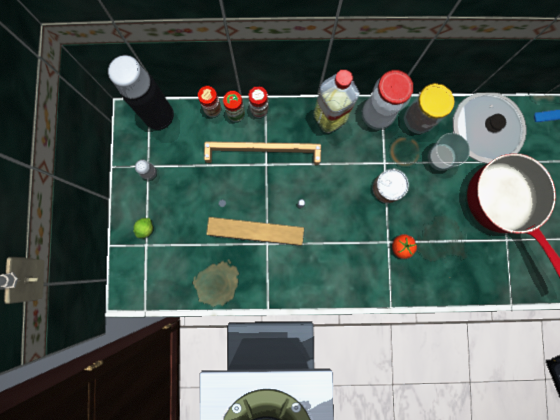

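View pics/side0.png

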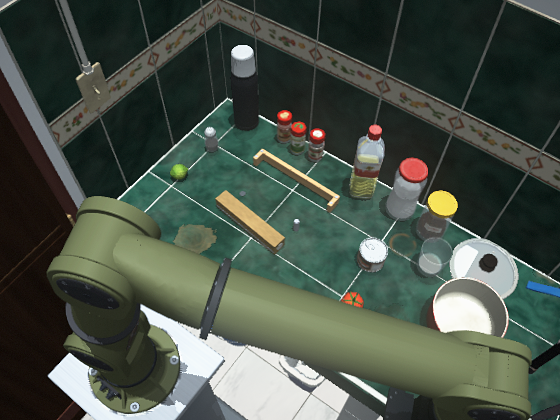

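The pictures agree with the detections. In the top view the bay spans (205–321, 142–163), the real post is the bright one at (302, 204) on the right, the plug is at (222, 203), and the carton runs from (207, 218) to (303, 245). The lime and shaker are on the left, the tin and tomato on the right.

Plan:
1. Nudge the carton left by its right end.
2. Push the left end and then the right end forward past the post.
3. Slide it right, then in.

I'll keep the tool at the bay's yaw (-1.8°), so tool axes are bay axes with y flipped.

Request:
play_rows(steps=[[[0,0,0,0,0,0.122,0],[0,0,0,0,0,0.122,0],[0,0,0,0,0,0.122,0],[0.02,-0.042,0,0,0,0,0],[0.02,-0.042,0,0,0,0,0],[0.02,-0.042,0,0,0,0,0],[0.02,-0.042,0,0,0,0,0],[0.02,-0.042,0,0,0,0,0],[0.02,-0.042,0,0,0,0,0],[0.02,-0.042,0,0,0,0,0],[0.02,-0.042,0,0,0,0,0],[0.02,-0.042,0,0,0,0,0]]])

```text
time_s: 2.0
tool_pos: [0.4056, -0.2404, 0.2229]
tool_rot: [179.9, -0.0, -1.9]
force: [1.4, -1.6, -0.0]
grip_width: 0.0029
grasp_force: 0.0
```

```bash
cat >> h.py <<'E'
O=np.array([.6895,.0005]);Y=np.radians(-1.8)
def bay(p):
    d=np.array(p)[:2]-O;c,s=np.cos(Y),np.sin(Y)
    return np.round(1000*np.array([c*d[0]+s*d[1],-s*d[0]+c*d[1]]),1)
def tcp():
    o=get_obs();print("t",round(float(o["time_s"]),2),"tcp bay",bay(o["tool_pos"]),"z",np.round(o["tool_pos"][2],4),"rot",np.round(o["tool_rot"],1),"F",np.round(o["force"],1))
def carton(n="top"):
    c=read_camera(n)
    for r in silhouettes(n,"carton")[:1]:
        b,bp=rect(c,r["pixels"],.042)
        e=sorted([(np.linalg.norm(bp[i]-bp[(i+1)%4]),i) for i in range(4)])[-1][1]
        v=bp[(e+1)%4]-bp[e]; v=v*np.sign(v[1])
        print("carton p",round(r["p"],2),"bay ctr",bay(np.array(b[0])/1000),"yaw in bay",round(-np.degrees(np.arctan2(v[0],v[1]))+1.8,1),"size",np.round(b[1]))
    return c
E
python3 -c "from h import *; tcp()"
```

```text
t 2.0 tcp bay [-276.2 -249.7] z 0.2229 rot [179.9  -0.   -1.9] F [ 1.4 -1.6 -0. ]
```

Request:
play_rows(steps=[[[0.02,-0.04,0,0,0,0,0],[0.02,-0.04,0,0,0,0,0],[0.019,-0.038,0,0,0,0,0],[0,0,0.04,0,0,0,0],[0,0,0.04,0,0,0,0],[0,0,0.04,0,0,0,0],[0,0,0.04,0,0,0,0],[0,0,0.03,0,0,0,0],[0,0,0.013,0,0,0,0],[0,0,0,0,0,0,0]]])

```text
time_s: 3.0
tool_pos: [0.4666, -0.1257, 0.0183]
tool_rot: [-179.9, 0.2, -1.8]
force: [0.3, -0.0, 0.5]
grip_width: 0.0002
grasp_force: 0.0
```

```bash
python3 -c "from h import *; tcp(); carton('top')"
```

```text
t 3.0 tcp bay [-218.8 -133.2] z 0.0183 rot [-179.9    0.2   -1.8] F [ 0.3 -0.   0.5]
carton p 0.8 bay ctr [-201.9   43. ] yaw in bay -5.1 size [169.  45.]
```

Request:
play_rows(steps=[[[0,-0.006,0,0,0,0,0],[0,-0.006,0,0,0,0,0],[0,-0.006,0,0,0,0,0],[0.0005,-0.004,0,0,0,0,0],[0.0005,-0.004,0,0,0,0,0],[0.0005,-0.004,0,0,0,0,0],[0.0005,-0.004,0,0,0,0,0],[0.0005,-0.004,0,0,0,0,0],[0.0005,-0.004,0,0,0,0,0],[0.0005,-0.003,0,0,0,0,0],[0.0005,-0.003,0,0,0,0,0],[0,0,0,0,0,0,0]]])

```text
time_s: 4.3
tool_pos: [0.4737, -0.0778, 0.0197]
tool_rot: [-180.0, -0.0, -1.8]
force: [0.5, -2.9, 2.2]
grip_width: 0.0006
grasp_force: 1.6
```

```bash
python3 - <<'E'
from h import *
tcp(); c=carton('side');c=carton('top');cv2.imwrite("pics/t1.png",c["frame"][100:310,100:460,::-1].repeat(2,0).repeat(2,1))
E
```

```text
t 4.3 tcp bay [-213.3  -85.1] z 0.0197 rot [-180.    -0.    -1.8] F [ 0.5 -2.9  2.2]
carton p 0.75 bay ctr [-211.7   25.2] yaw in bay -4.3 size [227.  63.]
carton p 0.7 bay ctr [-200.5   82.2] yaw in bay -3.7 size [141.  46.]
```

View pics/t1.png

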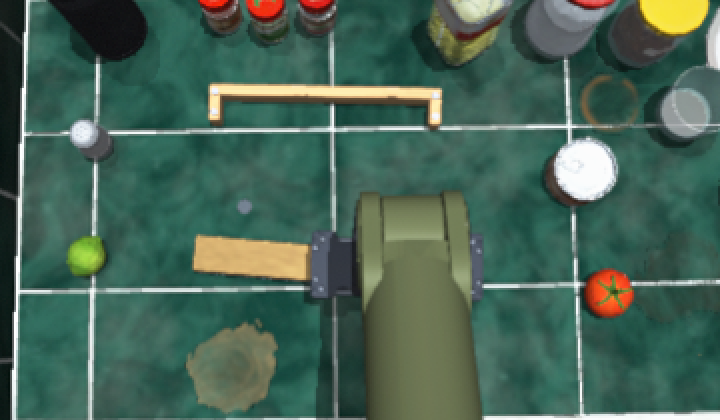

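The carton slid left without turning much. Its left end is now at bay y ≈ 153, so its centre is at about 38. I'll push a little more, then go behind the left end.

Request:
play_rows(steps=[[[0,-0.004,0,0,0,0,0],[0,-0.004,0,0,0,0,0],[0,0.015,0,0,0,0,0],[0,0,-0.035,0,0,0,0],[0,0,-0.035,0,0,0,0],[-0.005,-0.045,0,0,0,0,0],[-0.005,-0.045,0,0,0,0,0],[-0.005,-0.045,0,0,0,0,0],[-0.005,-0.045,0,0,0,0,0],[-0.008,-0.045,0,0,0,0,0],[0,0,0,0,0,0,0]]])

```text
time_s: 5.6
tool_pos: [0.4493, 0.1492, 0.0894]
tool_rot: [-179.7, 0.1, -1.2]
force: [-0.6, 0.3, -0.1]
grip_width: 0.0008
grasp_force: 0.0
```

```bash
python3 -c "from h import *; tcp(); carton('top');carton('side')"
```

```text
t 5.6 tcp bay [-244.7  141.1] z 0.0894 rot [-1.797e+02  1.000e-01 -1.200e+00] F [-0.6  0.3 -0.1]
carton p 0.81 bay ctr [-204.1   46.4] yaw in bay -4.8 size [231.  50.]
carton p 0.9 bay ctr [-212.9   29.6] yaw in bay -3.9 size [227.  60.]
```

Request:
play_rows(steps=[[[0,0.004,0.035,0,0,0,0],[0,0.004,0.035,0,0,0,0],[0.008,0,0,0,0,0,0],[0.006,0,0,0,0,0,0],[0.006,0,0,0,0,0,0],[0.006,0,0,0,0,0,0],[0.006,0,0,0,0,0,0],[0.006,0,0,0,0,0,0],[0.006,0,0,0,0,0,0],[0.006,0,0,0,0,0,0],[0.006,0,0,0,0,0,0],[0.006,0,0,0,0,0,0]]])

```text
time_s: 7.0
tool_pos: [0.5145, 0.1304, 0.0194]
tool_rot: [180.0, 0.0, -1.8]
force: [-2.5, 0.1, 0.5]
grip_width: 0.0007
grasp_force: 0.8
```

```bash
python3 -c "from h import *; tcp(); carton('top');carton('side')"
```

```text
t 7.0 tcp bay [-179.   124.3] z 0.0194 rot [180.    0.   -1.8] F [-2.5  0.1  0.5]
carton p 0.74 bay ctr [-199.4  -10.9] yaw in bay -23.2 size [107.  45.]
carton p 0.58 bay ctr [-201.1   -5. ] yaw in bay -24.3 size [156.  50.]
```

Request:
play_rows(steps=[[[-0.02,0,0,0,0,0,0],[-0.02,0,-0.035,0,0,0,0],[-0.02,0.02,-0.035,0,0,0,0],[-0.01,0.042,0,0,0,0,0],[-0.001,0.042,0,0,0,0,0],[0,0.042,0,0,0,0,0],[0,0,0.035,0,0,0,0],[0,0,0.035,0,0,0,0],[0,0,0,0,0,0,0]]])

```text
time_s: 8.1
tool_pos: [0.4345, -0.0132, 0.0162]
tool_rot: [-179.9, 0.4, -1.9]
force: [-1.2, -0.8, -0.2]
grip_width: 0.0005
grasp_force: 0.0
```

```bash
python3 -c "from h import *; tcp(); carton('top');carton('side')"
```

```text
t 8.1 tcp bay [-254.5  -21.7] z 0.0162 rot [-179.9    0.4   -1.9] F [-1.2 -0.8 -0.2]
carton p 0.85 bay ctr [-159.2   78. ] yaw in bay -22.9 size [159.  44.]
carton p 0.67 bay ctr [-213.1  -44.2] yaw in bay 87.8 size [14. 29.]
```

Request:
play_rows(steps=[[[0.006,0,0,0,0,0,0],[0.006,0,0,0,0,0,0],[0.006,0,0,0,0,0,0],[0.006,0,0,0,0,0,0],[0.006,0,0,0,0,0,0],[0.006,0,0,0,0,0,0],[0.006,0,0,0,0,0,0],[0.006,0,0,0,0,0,0],[0.006,0,0,0,0,0,0],[0.006,0,0,0,0,0,0],[0.006,0,0,0,0,0,0],[0,0,0,0,0,0,0]]])

```text
time_s: 9.5
tool_pos: [0.5057, -0.015, 0.0198]
tool_rot: [-180.0, -0.1, -1.8]
force: [-0.4, 1.1, 0.0]
grip_width: 0.0008
grasp_force: 0.0
```

```bash
python3 -c "from h import *; tcp(); carton('top');carton('side')"
```

```text
t 9.5 tcp bay [-183.2  -21.3] z 0.0198 rot [-1.8e+02 -1.0e-01 -1.8e+00] F [-0.4  1.1  0. ]
carton p 0.55 bay ctr [-138.9  112.6] yaw in bay -4.2 size [108.  48.]
carton p 0.72 bay ctr [-146.   143.4] yaw in bay 90.6 size [46. 60.]
```

Request:
play_rows(steps=[[[-0.017,0,0,0,0,0,0],[0,-0.036,0,0,0,0,0.087],[0,-0.036,0,0,0,0,0.087],[0,0,0,0,0,0,0.087],[0,0,0,0,0,0,0.087],[0.008,0,0,0,0,0,0.087],[0.006,0,0,0,0,0,0.087],[0.006,0,0,0,0,0,0.087],[0.006,0,0,0,0,0,0.087],[0.006,0,0,0,0,0,0.087],[0.006,0,0,0,0,0,0.087],[0.006,0,0,0,0,0,0.087]]])

```text
time_s: 10.9
tool_pos: [0.5335, 0.0556, 0.0191]
tool_rot: [180.0, 0.1, -1.8]
force: [-3.1, 0.4, 0.3]
grip_width: 0.0801
grasp_force: 1.1
```

Request:
play_rows(steps=[[[0.006,0,0,0,0,0,0.087],[0.006,0,0,0,0,0,0.087],[0.006,0,0,0,0,0,0.087],[0.006,0,0,0,0,0,0.087],[0.006,0,0,0,0,0,0.087],[0.006,0,0,0,0,0,0.087],[0.006,0,0,0,0,0,0.087],[0.003,0,0,0,0,0,0.087],[0,0,0,0,0,0,0.087]]])

```text
time_s: 11.8
tool_pos: [0.5797, 0.0544, 0.0197]
tool_rot: [-180.0, -0.1, -1.9]
force: [-0.4, 0.7, -0.4]
grip_width: 0.087
grasp_force: 0.0
```

```bash
python3 - <<'E'
from h import *
tcp(); c=carton('side');c=carton('top');cv2.imwrite("pics/t2.png",c["frame"][100:310,100:460,::-1].repeat(2,0).repeat(2,1))
E
```

```text
t 11.8 tcp bay [-111.5   50.4] z 0.0197 rot [-1.8e+02 -1.0e-01 -1.9e+00] F [-0.4  0.7 -0.4]
carton p 0.75 bay ctr [-89.8 -51.1] yaw in bay 88.2 size [62. 63.]
carton p 0.48 bay ctr [-81.5 -57.9] yaw in bay 90.9 size [22. 44.]
```

View pics/t2.png

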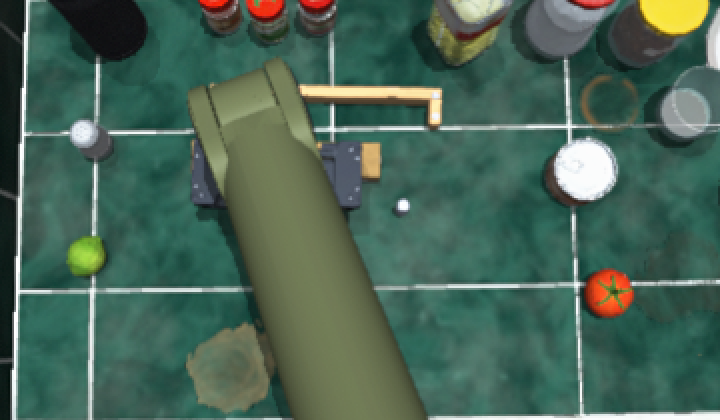

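The carton is square and past the post: its right end is at crop (382, 160) and the post at (402, 205). Next I slide it about 46 mm right by its left end. The shaker is close there, so I'll turn the gripper a quarter turn.

Request:
play_rows(steps=[[[-0.03,0,0,0,0,0,0.087],[-0.03,0,-0.02,0,0,0,0.087],[0,0,-0.04,0,0,0,0.015],[0,0,-0.04,0,0,0,0.015]]])

```text
time_s: 12.4
tool_pos: [0.517, 0.0563, 0.1201]
tool_rot: [179.9, 0.1, -1.8]
force: [1.7, -0.0, 0.8]
grip_width: 0.0774
grasp_force: 0.0
```

```bash
python3 -c "
from h import *
tcp(); print(np.round(get_obs()['qpos'],0)); c=carton('top')
r=silhouettes('top','mill')[0]; print(r['extent'],r['p'],at(c,*[(r['extent'][0]+r['extent'][2])/2,(r['extent'][1]+r['extent'][3])/2],.045))
carton('side')"
```

```text
t 12.4 tcp bay [-174.2   50.3] z 0.1201 rot [ 1.799e+02  1.000e-01 -1.800e+00] F [ 1.7 -0.   0.8]
[  26.   10.  -38.  108.    7.   65. -107.]
carton p 0.67 bay ctr [-80.9 -16.6] yaw in bay 0.9 size [104.  47.]
[133.6, 164.4, 156.4, 178.5] 0.83 [0.63456543 0.28642834]
carton p 0.94 bay ctr [-89.2 -27. ] yaw in bay -0.8 size [110.  61.]
```

Request:
play_rows(steps=[[[0,0,0,0,0,-0.143,0.015],[0,0,0,0,0,-0.143,0.015],[0,0,0,0,0,-0.143,0.015],[0,0,0,0,0,-0.143,0.015],[0,0,0,0,0,-0.143,0.015],[0,0,0,0,0,-0.143,0.015],[0,0,0,0,0,-0.143,0.015],[0,0,0,0,0,-0.143,0.015],[0,0,0,0,0,-0.143,0.015],[0,0,0,0,0,-0.143,0.015],[0,0,0,0,0,-0.141,0.015],[0,0,0,0,0,0,0.015]]])

```text
time_s: 13.85
tool_pos: [0.5176, 0.0563, 0.1179]
tool_rot: [-179.8, -0.0, 88.2]
force: [-0.0, 0.2, 0.7]
grip_width: 0.015
grasp_force: 0.0
```

Request:
play_rows(steps=[[[0.045,0,0,0,0,0,0.015],[0.045,0,0,0,0,0,0.015],[0.045,0,0,0,0,0,0.015],[0,0.045,0,0,0,0,0.015],[0,0.045,0,0,0,0,0.015],[0,0,0,0,0,0,0.015]]])

```text
time_s: 14.45
tool_pos: [0.6172, 0.1863, 0.1162]
tool_rot: [-179.9, -0.0, 87.7]
force: [0.0, -0.2, -0.1]
grip_width: 0.0149
grasp_force: 0.0
```

```bash
python3 -c "from h import *; tcp(); carton('top');carton('side')"
```

```text
t 14.45 tcp bay [-78.1 183.5] z 0.1162 rot [-179.9   -0.    87.7] F [ 0.  -0.2 -0.1]
carton p 0.65 bay ctr [-81.6  40.8] yaw in bay -0.1 size [219.  48.]
carton p 0.79 bay ctr [-89.8  38.9] yaw in bay -0.2 size [240.  63.]
```

Request:
play_rows(steps=[[[0,-0.003,0.04,0,0,0,0.015],[0,0,0.04,0,0,0,0.015],[0,0,0.017,0,0,0,0.015],[-0.007,0,0,0,0,0,0.015],[-0.006,0,0,0,0,0,0.015],[-0.006,0,0,0,0,0,0.015],[-0.006,0,0,0,0,0,0.015],[-0.006,0,0,0,0,0,0.015],[-0.006,0,0,0,0,0,0.015],[-0.006,0,0,0,0,0,0.015],[-0.006,0,0,0,0,0,0.015],[-0.006,0,0,0,0,0,0.015]]])

```text
time_s: 15.85
tool_pos: [0.6082, 0.1332, 0.0226]
tool_rot: [180.0, -0.0, 88.2]
force: [0.7, 3.5, 3.8]
grip_width: 0.015
grasp_force: 1.7
```

```bash
python3 -c "from h import *; tcp(); carton('top');carton('side')"
```

```text
t 15.85 tcp bay [-85.5 130. ] z 0.0226 rot [180.   -0.   88.2] F [0.7 3.5 3.8]
carton p 0.65 bay ctr [-82.1 -16.6] yaw in bay 0.9 size [192.  49.]
carton p 0.94 bay ctr [-89.6  -7.5] yaw in bay -0.3 size [239.  65.]
```

Request:
play_rows(steps=[[[-0.003,0,0,0,0,0,0.015],[0.025,0,0,0,0,0,0.015],[0,0,-0.04,0,0,0,0.015],[0,0,-0.04,0,0,0,0.015],[0,-0.03,-0.015,0,0,0,0.015],[0,-0.035,0,0,0,0,0.015],[-0.04,0,0,0,0,0,0.015],[-0.04,0,0,0,0,0,0.015],[-0.04,0,0,0,0,0,0.015],[-0.03,0,0,0,0,0,0.015]]])

```text
time_s: 17.05
tool_pos: [0.5383, 0.0037, 0.1172]
tool_rot: [-179.9, 0.1, 88.0]
force: [0.4, -0.9, -0.5]
grip_width: 0.0149
grasp_force: 0.0
```

Request:
play_rows(steps=[[[0,0,0,0,0,0.143,0.087],[0,0,0,0,0,0.143,0.087],[0,0,0,0,0,0.143,0.087],[0,0,0,0,0,0.143,0.087],[0,0,0,0,0,0.143,0.087],[0,0,0,0,0,0.143,0.087],[0,0,0,0,0,0.143,0.087],[0,0,0,0,0,0.143,0.087],[0,0,0,0,0,0.143,0.087],[0,0,0,0,0,0.143,0.087],[0,0,0,0,0,0.141,0.087],[0,0,0,0,0,0,0.087]]])

```text
time_s: 18.25
tool_pos: [0.5386, 0.007, 0.1172]
tool_rot: [179.9, 0.1, -1.9]
force: [0.2, -0.3, -1.3]
grip_width: 0.0867
grasp_force: 0.0
```

```bash
python3 -c "from h import *; tcp(); carton('top');carton('side')"
```

```text
t 18.25 tcp bay [-151.     1.8] z 0.1172 rot [ 1.799e+02  1.000e-01 -1.900e+00] F [ 0.2 -0.3 -1.3]
carton p 0.77 bay ctr [-81.  -88.1] yaw in bay 1.0 size [58. 44.]
```

Request:
play_rows(steps=[[[0,0,0.04,0,0,0,0.087],[0,0,0.04,0,0,0,0.087],[0,0,0.018,0,0,0,0.087],[0.01,0,0,0,0,0,0.087],[0.01,0,0,0,0,0,0.087],[0.01,0,0,0,0,0,0.087],[0.006,0,0,0,0,0,0.087],[0.006,0,0,0,0,0,0.087],[0.006,0,0,0,0,0,0.087],[0.006,0,0,0,0,0,0.087],[0.006,0,0,0,0,0,0.087],[0,0,0,0,0,0,0.087]]])

```text
time_s: 19.65
tool_pos: [0.6004, 0.0057, 0.0196]
tool_rot: [-180.0, -0.1, -1.8]
force: [0.9, -0.0, -0.5]
grip_width: 0.087
grasp_force: 0.0
```

```bash
python3 - <<'E'
from h import *
tcp(); c=carton('side');c2=carton('top');cv2.imwrite("pics/t3.png",np.hstack([c["frame"][130:280,180:380,::-1],c2["frame"][110:260,170:370,::-1]]).repeat(2,0).repeat(2,1))
E
```

```text
t 19.65 tcp bay [-89.2   2.4] z 0.0196 rot [-1.8e+02 -1.0e-01 -1.8e+00] F [ 0.9 -0.  -0.5]
carton p 0.84 bay ctr [-67.  -97.8] yaw in bay -88.1 size [65. 61.]
carton p 0.74 bay ctr [ -58.5 -107.3] yaw in bay 90.5 size [15. 45.]
```

View pics/t3.png

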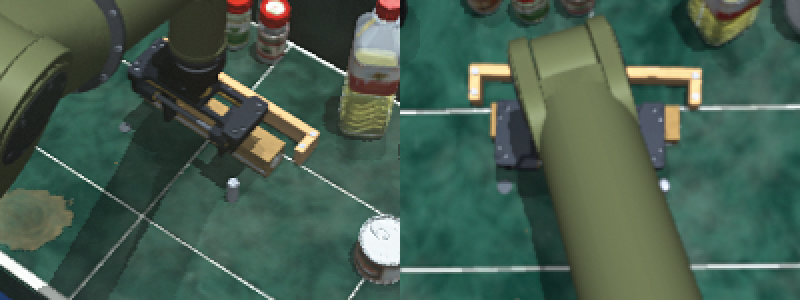

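The carton lies in front of the opening and is well centred: its ends are at 491 and 680, the stops' inner faces at about 480 and 690. Pushing it home.

Request:
play_rows(steps=[[[0.006,0,0,0,0,0,0.087],[0.006,0,0,0,0,0,0.087],[0.006,0,0,0,0,0,0.087],[0.006,0,0,0,0,0,0.087],[0.005,0,0,0,0,0,0.087],[0.003,0,0,0,0,0,0.087],[0.002,0,0,0,0,0,0.087],[0.002,0,0,0,0,0,0.087],[0,0,0,0,0,0,0.087]]])

```text
time_s: 20.75
tool_pos: [0.6355, 0.0046, 0.0194]
tool_rot: [-180.0, -0.0, -1.8]
force: [-0.4, -0.4, -0.6]
grip_width: 0.0868
grasp_force: 0.5
```

```bash
python3 -c "from h import *; tcp(); carton('top')"
```

```text
t 20.75 tcp bay [-54.1   2.4] z 0.0194 rot [-180.    -0.    -1.8] F [-0.4 -0.4 -0.6]
carton p 0.55 bay ctr [ -26.2 -107.1] yaw in bay 90.5 size [15. 45.]
```

Request:
play_rows(steps=[[[0.002,0,0,0,0,0,0.087],[0.002,0,0,0,0,0,0.087],[0,0,0,0,0,0,0.087]]])

```text
time_s: 21.15
tool_pos: [0.6362, 0.0047, 0.0195]
tool_rot: [180.0, 0.4, -1.9]
force: [-8.8, 0.4, 6.6]
grip_width: 0.0869
grasp_force: 4.9
```

Request:
play_rows(steps=[[[0.003,0,0,0,0,0,0.087],[0,0,0,0,0,0,0.087],[0,0,0,0,0,0,0.087]]])

```text
time_s: 21.45
tool_pos: [0.6362, 0.0047, 0.0193]
tool_rot: [179.9, 0.7, -1.9]
force: [-17.2, 1.1, 12.5]
grip_width: 0.0871
grasp_force: 8.7
```

Request:
play_rows(steps=[[[-0.01,0,0,0,0,0,0.087],[-0.03,0,0,0,0,0,0.087],[-0.03,0,0,0,0,0,0.087],[-0.02,0,-0.04,0,0,0,0.087],[0,0,-0.04,0,0,0,0.087],[-0.03,0.03,-0.04,0,0,0,0.087],[-0.03,0.04,-0.04,0,0,0,0.087],[0,0.04,0,0,0,0,0.087],[0,0.04,0,0,0,0,0.087],[0,0.04,0,0,0,0,0.087],[0,0.04,0,0,0,0,0.087],[0,0,0,0,0,0,0.087]]])

```text
time_s: 22.65
tool_pos: [0.4951, -0.2158, 0.1653]
tool_rot: [179.8, -0.1, -2.4]
force: [-0.2, 0.5, 0.0]
grip_width: 0.0871
grasp_force: 0.0
```

```bash
python3 - <<'E'
from h import *
tcp(); c=carton('side');c2=carton('top');cv2.imwrite("pics/t4.png",np.hstack([c["frame"][100:300,160:420,::-1],c2["frame"][110:310,120:260+70,::-1]])[:, :400].repeat(2,0).repeat(2,1)) 
cv2.imwrite("pics/t4.png",cv2.resize(c2["frame"][110:260,110:310,::-1],(800,600),interpolation=cv2.INTER_CUBIC))
E
```

```text
t 22.65 tcp bay [-187.5 -222.3] z 0.1653 rot [ 1.798e+02 -1.000e-01 -2.400e+00] F [-0.2  0.5  0. ]
carton p 0.64 bay ctr [-32.2  -1.9] yaw in bay -2.0 size [66. 64.]
carton p 0.63 bay ctr [-23.8  -1. ] yaw in bay -0.6 size [227.  51.]
```

View pics/t4.png

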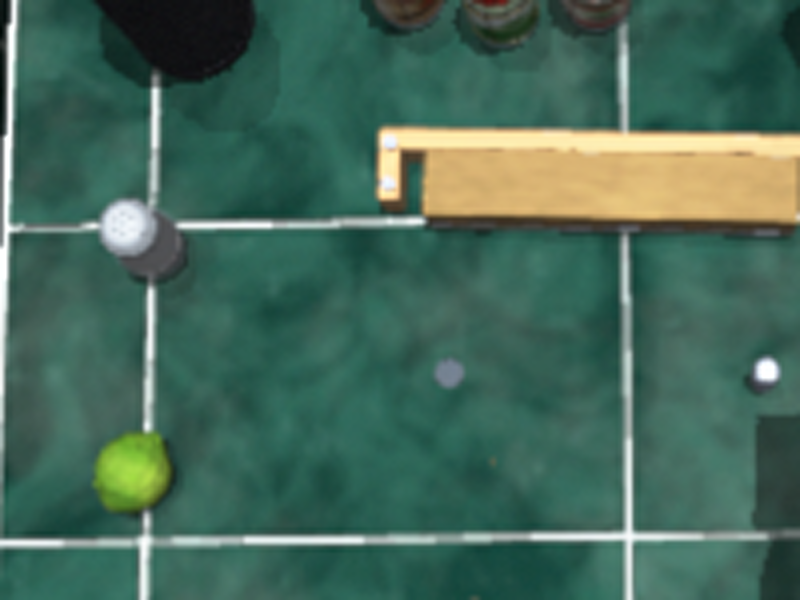

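The carton lies flat against the rail, from (425, 150) to (795, 230), parallel to it and inside the stops. The shaker and lime are where they were, and the arm is clear.

```bash
python3 -c "from h import *; print(sign_off())"
```

```text
the job is handed in; nothing more can be done
None
```

The carton is in the bay, between the end stops with its long side against the back rail. It was only ever pushed with the fingertips, and the job was handed in at about 23 s. The lime and shaker have not moved; I did not re-measure the tomato and tin, but the arm stayed clear of them.

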